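Dust off the pendant carriers and sort them by colour

TASK

Lay the blue pendant carrier flat on the grey blow-off pad beside the pink one and let go of it, then squeeze the duster's orange trigger past its first pressure point fully home, hold the full blast for about one second, and release the trigger completely. Then put the pink carrier in the pink tray and the blue carrier in the blue tray, flat on the floor with the pendants up. Leave the yellow carrier and everything else on the table where it is.

Things in the scene. Friction and masses are not known exactly. Their poses are not given: they have to be found in the camera images.
- station: Blow-off station, fixed to the table, z up. Origin at table height under the centre of its grey pad, 150 x 150 mm, top 12 mm above the table. Beyond the pad's +y edge a black cordless air duster is clamped upside down in a cradle: its barrel, 52 mm thick, lies along y, top 86 mm above the table, y = 112 to 277 mm; its pistol grip stands straight up from it
- nozzle (a point): Tip of the duster's red nozzle, 60 mm above the table, 9 mm outside the pad's +y edge; it points to the station's -y, across the pad
- pad (a point): Centre of the pad's top face, axes as the station's
- trigger_face (a point): Centre of the orange trigger's front face, looking to the station's -y. The trigger is 22 mm wide (x), 44 mm high (100 to 144 mm above the table). Unsqueezed it stands 20 mm out of the grip's -y face; it slides straight to +y, 12 mm in all, when squeezed against the grip, and springs back when let go
- grip_back (a point): Back of the black pistol grip (looks to the station's +y), 1 mm proud, level with the trigger's centre, 122 mm above the table. The grip is 28 mm (x) by 32 mm (y), centred at x = 0, y = 190 mm of the station, its top 160 mm above the table. From here to the unsqueezed trigger face is 53 mm; fully squeezed, 41 mm
- first_stage (a joint): Trigger travel in the first, gentle stage: 0 released, 0.006 m at the pressure point (2 to 4 N)
- second_stage (a joint): Further trigger travel beyond the pressure point, full blast: 0 until the squeeze passes about 9 N, 0.006 m fully squeezed (about 13 N). Total trigger travel is the sum of both joints
- pink_carrier: Pink carrier bar, 34 mm wide (x) by 110 mm long (y) by 16 mm high, 70 g nominal, with two gold teardrop pendants (4 mm high, up to 17 mm across) on its top. Origin at the centre of its underside, z up. It starts lying on the pad, towards its far (station +x) side, its length roughly along the station's y
- blue_carrier: Blue carrier bar, 34 mm wide (x) by 110 mm long (y) by 16 mm high, 70 g nominal, with two gold teardrop pendants (4 mm high, up to 17 mm across) on its top. Origin at the centre of its underside, z up. It starts on the table on the paper, its length roughly along world y; it and the yellow one may change places
- pink_tray: Pink open tray fixed to the table, 120 mm (x) by 160 mm (y) outside, 22 mm high, walls 4 mm and floor about 4 mm thick. Origin at the centre of its underside. The trays may change places
- blue_tray: Blue open tray, otherwise as the pink one
- yellow_carrier: Yellow carrier bar, 34 mm wide (x) by 110 mm long (y) by 16 mm high, 70 g nominal, with two gold teardrop pendants (4 mm high, up to 17 mm across) on its top. Origin at the centre of its underside, z up. A bystander, to be left alone
- resin_bottle: Bystander: upright amber resin bottle, 48 mm across, 120 mm high, origin at its underside
- torch: Bystander: black UV torch standing on its 48 mm head, 110 mm high, origin at its underside
- scissors: Bystander: white-handled scissors lying flat, about 165 mm long, 10 mm high, origin at the pivot, blades to +x
- tweezers: Bystander: steel tweezers lying flat, 146 mm long along x, 6 mm high, origin at the middle
- clear_box: Bystander: pale lidded plastic box, 80 x 60 x 36 mm, origin at its underside
- pen: Bystander: black pen lying along x, 130 mm long, 10 mm thick, origin at its underside
Things that resemble listed ones, but are neither listed nor needed, are in the scene too. Leave any black or turquoise look-alike of the pink_carrier alone.

How it is judged:
On the way, in this order (a step that is already met when the one before it is completed fails the run):
1. both carriers lie flat on the pad, pendants up, let go (x of pink_carrier in the frame of pad between -0.07 and 0.07 m and y of pink_carrier in the frame of pad between -0.07 and 0.07 m and z of pink_carrier in the frame of pad between -0.004 and 0.004 m and angle between each of pink_carrier, blue_carrier's own z axis and vertical below 0.1 rad and x of blue_carrier in the frame of pad between -0.07 and 0.07 m and y of blue_carrier in the frame of pad between -0.07 and 0.07 m and z of blue_carrier in the frame of pad between -0.004 and 0.004 m and contact force between the fingers and pink_carrier below 0.2 N and linear speed of each of pink_carrier, blue_carrier below 0.02 m/s and contact force between the fingers and blue_carrier below 0.2 N), for 0.2 s.
2. with both carriers flat on the pad, the trigger is squeezed well into its second stage (over 4 mm beyond the pressure point) and held there for 0.7 s (x of pink_carrier in the frame of pad between -0.07 and 0.07 m and y of pink_carrier in the frame of pad between -0.07 and 0.07 m and z of pink_carrier in the frame of pad between -0.004 and 0.004 m and angle between each of pink_carrier, blue_carrier's own z axis and vertical below 0.1 rad and x of blue_carrier in the frame of pad between -0.07 and 0.07 m and y of blue_carrier in the frame of pad between -0.07 and 0.07 m and z of blue_carrier in the frame of pad between -0.004 and 0.004 m and value of joint first_stage above 0.005 m and value of joint second_stage above 0.004 m), for 0.7 s.
3. the trigger is released while both carriers are still flat on the pad (x of pink_carrier in the frame of pad between -0.07 and 0.07 m and y of pink_carrier in the frame of pad between -0.07 and 0.07 m and z of pink_carrier in the frame of pad between -0.004 and 0.004 m and angle between each of pink_carrier, blue_carrier's own z axis and vertical below 0.1 rad and x of blue_carrier in the frame of pad between -0.07 and 0.07 m and y of blue_carrier in the frame of pad between -0.07 and 0.07 m and z of blue_carrier in the frame of pad between -0.004 and 0.004 m and value of joint each of first_stage, second_stage below 0.0015 m), for 0.2 s.
At the end, for the whole second after the job is handed in: the pink carrier lies in the pink tray and the blue one in the blue tray, each let go, at rest, its centre inside the walls, its underside less than 10 mm above the tray's underside and within 0.1 rad of level with the pendants up; both trigger stages are back within 1.5 mm of released (x of pink_carrier in the frame of pink_tray between -0.056 and 0.056 m and y of pink_carrier in the frame of pink_tray between -0.076 and 0.076 m and z of pink_carrier in the frame of pink_tray between 0 and 0.01 m and angle between each of pink_carrier, blue_carrier's own z axis and vertical below 0.1 rad and contact force between the fingers and pink_carrier below 0.2 N and linear speed of each of pink_carrier, blue_carrier below 0.02 m/s and x of blue_carrier in the frame of blue_tray between -0.056 and 0.056 m and y of blue_carrier in the frame of blue_tray between -0.076 and 0.076 m and z of blue_carrier in the frame of blue_tray between 0 and 0.01 m and contact force between the fingers and blue_carrier below 0.2 N and value of joint each of first_stage, second_stage below 0.0015 m); the robot touches nothing.
It fails at once if the yellow carrier is moved more than 30 mm (distance of yellow_carrier from where it was at the start of the episode above 0.03 m).
It fails at once if another bystander (bottle, torch, scissors, tweezers, box or pen) is moved more than 30 mm (distance of any of resin_bottle, torch, scissors, tweezers, clear_box, pen from where it was at the start of the episode above 0.03 m).
It also fails if it takes over 72 s, if anything falls off the work surface, if the arm or the gripper's body presses on something with over 40 N, if the wrist force passes 120 N, or if a joint passes its speed limit or range.

ROBOT

A 6-joint arm with a two-finger parallel gripper is mounted at the origin on the work surface. World frame = base frame: x ahead of the robot, y to its left, z up, the work surface at z = 0. Lengths are in m, angles in rad, forces in N, time in s.
With the tool pointing down it reaches from about 0.3 to 0.75 m from the base axis. Payload 8.5 kg.
Tool frame: the origin (TCP) lies midway between the tips of the shut fingers; the grasp point (between the pads) lies 19 mm behind it (bot.tcp_to_grasp is the distance from the TCP to the grasp point, in m); z points along the fingers, y is the line along which they close (so a half turn about z gives the same grasp; the last joint's range is limited). The gripper opens to 88 mm and grips with 3 to 60 N. Pads are 18 mm wide; open, the fingers measure 123 mm over their backs; the gripper's body (75 mm by 187 mm) begins 45 mm behind the grasp point.
Start: joints at [-1.462, 0.381, 1.297, -0, 1.464, -0.215], TCP at [0.175, -0.521, 0.239] pointing down, gripper open.
Joint ranges: [-3.11, 3.11], [-0.89, 2.33], [0.22, 2.48], [-1.42, 4.56], [0.17, 2.85], [-2.88, 2.88]. Speed limits (rad/s): [2.39, 2.39, 3.14, 3.14, 3.14, 3.14].

INTERFACE

Orientations are given as a unit quaternion [x, y, z, w].
In Python, from rig import bot gives the robot as it stands. The module is installed in compiled form; this text tells all that it offers.
- The arm moves only by the tool servo_tool, never from a script. Its argument "deltas" is a list of rows, each a list of 7 numbers: the shift along the tool's x, y, z in cm, then the turn, a rotation vector about the tool's x, y, z in degrees, then the opening in per cent of the stroke, from 0 (shut) to 100 (fully open). In form: [[tx, ty, tz, rx, ry, rz, jaw], ...]. A call has 1 to 5 rows; each row is the pose to reach, as a shift and turn from the pose commanded when the call began, along the tool's axes at that moment; what a row does not reach only later rows make up. A row lasts 1/10 s, in which the tool goes at most 50 mm and 8.59 degrees, less where a joint would pass 70% of its speed; a pose out of reach is approached as far as the arm can. A call with a gripper value outside its range is refused whole. The fingers move at their own pace and stop on an object; "force" is the grip in N (left out, the last holds). Time passes only in rows, so rows that repeat a pose let the fingers close. It gives the time, the measured TCP pose, the force, the opening and the grip force at its end, in the units of the state.
- bot.get_state(): the state, without advancing time (a new reading comes with each control period).
- bot.capture(name): name is "scene" or "top"; returns the picture (384x512x3 uint8, red, green, blue); there is no depth.
- bot.get_calibration(name): a dict with "vfov" (degrees; the focal length in pixels is half the picture's height over the tangent of half this angle, whatever the lens; pixels are square), "cx", "cy" (the principal point, pixels), "R" (3x3) and "t" (3): a world point X has camera coordinates R X + t. Camera axes: x right, y down, z forward; pixel columns grow to the right and rows downward; lengths in m; the calibration is good to about 2 mm. A picture is of the moment at which its call begins. get_calibration takes no time and is no camera call.
- bot.finish_job(): hands the job in; it is judged then, once.
The state is a dict: "time": time; "joint_positions": joint angles; "qd": joint speeds; "joint_torque": joint torques, N m; "tool_pos": TCP position; "ee_rot": TCP orientation; "wrist_force": force on the tool from outside, world axes, zero at the start; "ft_torque": the same for the moment, N m; "grip_width": finger opening in m; "finger_force": force on a finger pad.
Only numpy, scipy, OpenCV 4.12 (cv2) and the standard library are available. Lean on these libraries where they do the work, as an engineer would, in place of code of your own. Each camera call takes 0.05 s, during which the arm holds its last target. There are 200 camera calls.

## Working session

There is one attempt and no reset: what is moved stays moved. The work goes in short steps, Python scripts to look and compute and a tool call to move; the robot and the scene stay as the last step left them, time stands still between calls to the robot, and variables do not carry over. Pictures are saved under pics/ and viewed, at most 10 in all, crops included, and the job is handed in when it is done.

Besides the shell and the picture viewer there is one more tool, called after "Emit:" as name(argument=value, ...) on one line, values as JSON. servo_tool: Moves the arm, as the interface text tells. Its arguments: {"type":"object","properties":{"deltas":{"type":"array"},"force":{"type":"number"}},"required":["deltas"]}

```bash
mkdir -p pics; python3 - <<'E'
from rig import bot
import cv2,numpy as np
for n in("scene","top"):
    im=bot.capture(n); cv2.imwrite(f"pics/{n}0.png",im[:,:,::-1]); c=bot.get_calibration(n)
    print(n,c["vfov"],c["cx"],c["cy"],np.round(c["R"],3).tolist(),np.round(c["t"],3).tolist(), [k for k in c])
s=bot.get_state(); print(s)
print(bot.tcp_to_grasp)
E
```

```text
scene 42.781155612459976 246.92975505856074 191.44679122150686 [[0.853, 0.521, 0.005], [0.44, -0.715, -0.544], [-0.28, 0.467, -0.839]] [-0.498, -0.205, 1.59] ['vfov', 'cx', 'cy', 'R', 't']
top 53.74802414687445 253.1961085306393 186.79536696144024 [[0.005, -1.0, -0.002], [-0.979, -0.005, -0.205], [0.205, 0.003, -0.979]] [-0.008, 0.6, 1.168] ['vfov', 'cx', 'cy', 'R', 't']
{'time': 0.1, 'joint_positions': array([-1.46231328e+00,  3.81130407e-01,  1.29815358e+00,  1.82264374e-05,
        1.46359810e+00, -2.15294125e-01]), 'qd': array([ 0.00069438, -0.0014002 , -0.00395877, -0.00127267,  0.0004048 ,
        0.00063662]), 'joint_torque': array([ 4.32928398e-03, -4.38651431e+01, -2.24910897e+01,  7.14473426e-02,
        3.41791764e-02, -6.98106055e-05]), 'tool_pos': array([ 0.17496017, -0.52116864,  0.23820914]), 'ee_rot': array([ 9.86924590e-01,  1.61181382e-01,  4.34625935e-05, -6.43316784e-04]), 'wrist_force': array([-0.06412027, -0.05480859,  0.469525  ]), 'ft_torque': array([-0.02963405,  0.03567602,  0.01007918]), 'finger_force': 0.0, 'grip_width': 0.08808407014725206}
0.0187
```

View pics/scene0.png

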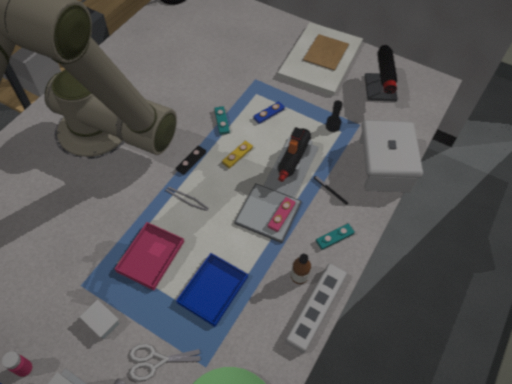

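View pics/top0.png

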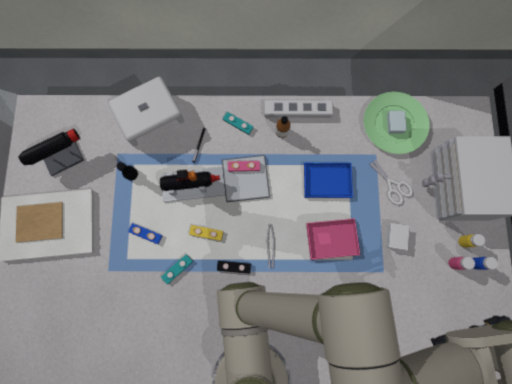

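The top view shows the blue carrier at (146,234), yellow at (206,233), pink at (243,166) on the pad (246,178). The duster runs along (160–210,181) with its orange trigger near (188,175). The blue tray is at (328,181) and the pink tray at (333,240). Next I'll measure these.

```bash
cat > h.py <<'E'
from rig import bot
import cv2,numpy as np
from scipy.spatial.transform import Rotation as Ro
def ray(n,u,v):
    c=bot.get_calibration(n); f=192/np.tan(np.radians(c["vfov"]/2)); R=np.array(c["R"]);t=np.array(c["t"])
    d=R.T@np.array([(u-c["cx"])/f,(v-c["cy"])/f,1]); return -R.T@t,d
def px(n,u,v,z):
    o,d=ray(n,u,v); return o+d*(z-o[2])/d[2]
def proj(n,X):
    c=bot.get_calibration(n); f=192/np.tan(np.radians(c["vfov"]/2)); p=np.array(c["R"])@X+c["t"]
    return np.array([c["cx"]+f*p[0]/p[2],c["cy"]+f*p[1]/p[2]])
def mask(im,lo,hi,roi):
    h=cv2.cvtColor(im,cv2.COLOR_RGB2HSV); m=cv2.inRange(h,lo,hi); k=np.zeros_like(m); x0,y0,x1,y1=roi; k[y0:y1,x0:x1]=m[y0:y1,x0:x1]; return k
def rect(n,m,z):
    cs,_=cv2.findContours(m,cv2.RETR_EXTERNAL,cv2.CHAIN_APPROX_NONE); c=max(cs,key=cv2.contourArea)
    P=np.array([px(n,u,v,z)[:2] for u,v in cv2.convexHull(c)[:,0].astype(float)])*1000
    (cx,cy),(w,h),a=cv2.minAreaRect(P.astype(np.float32))
    if w<h: w,h=h,w; a+=90
    a=(a+90)%180-90
    return np.round([cx,cy,w,h,a if a>0 else a+180],1)  # mm, long axis deg from world x
E
python3 - <<'E'
from h import *
im=cv2.cvtColor(cv2.imread("pics/top0.png"),cv2.COLOR_BGR2RGB)
sc=cv2.cvtColor(cv2.imread("pics/scene0.png"),cv2.COLOR_BGR2RGB)
print("blue",rect("top",mask(im,(110,150,90),(125,255,255),(125,220,166,250)),.016))
print("yel",rect("top",mask(im,(18,120,80),(32,255,255),(185,220,228,248)),.016))
print("pink",rect("top",mask(im,(160,110,80),(179,255,255),(224,155,264,178)),.028))
print("btray",rect("top",mask(im,(108,150,40),(125,255,255),(303,160,353,201)),.022))
print("ptray",rect("top",mask(im,(160,100,50),(179,255,255),(303,215,363,264)),.022))
for n,i,roi in(("top",im,(170,160,205,195)),("scene",sc,(275,125,315,165))):
    m=mask(i,(5,140,110),(20,255,255),roi); v,u=np.nonzero(m); print(n,"trig",u.min(),u.max(),v.min(),v.max(),u.mean(),v.mean(),len(u))
    m=mask(i,(0,140,90),(4,255,255),(200,160,225,195) if n=="top" else (270,160,300,190)); v,u=np.nonzero(m); print(n,"noz",u.min(),u.max(),v.min(),v.max(),u.mean(),v.mean(),len(u))
a=cv2.resize(im[145:250,120:270],None,fx=5,fy=5,interpolation=cv2.INTER_CUBIC)
cv2.imwrite("pics/c0.png",a[:,:,::-1])
E
```

```text
blue [446.9 338.3  78.8  28.6  67.7]
yel [455.3 150.8 106.5  30.7  79.1]
pink [678.8  28.5 104.9  27.9  90.3]
btray [ 635.3 -256.7  159.4  120.9   90.3]
ptray [ 436.8 -264.7  160.2  116.6   95.6]
top trig 189 194 172 177 191.42424242424244 174.42424242424244 33
top noz 211 218 175 179 214.55172413793105 177.0344827586207 29
scene trig 290 296 142 144 293.52941176470586 142.8235294117647 17
scene noz 281 286 171 179 283.3703703703704 175.14814814814815 27
```

View pics/c0.png

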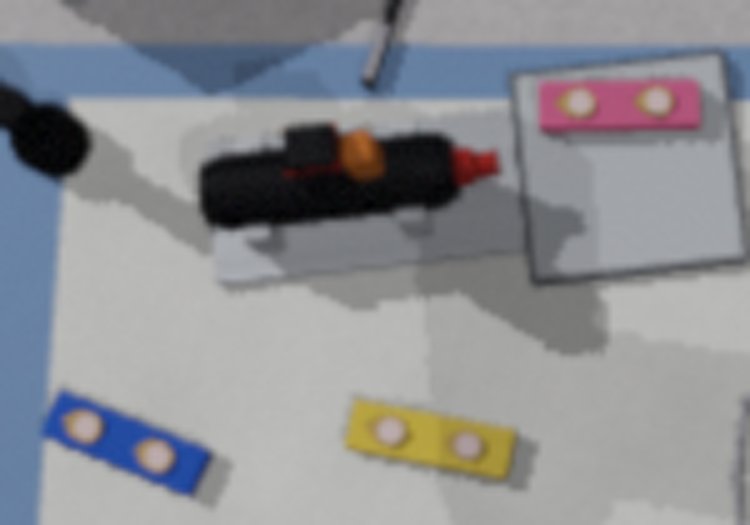

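The crop shows pad corners at (513,73), (726,52), (747,258), (532,283). The blue bar's corners are (62,390), (213,455), (193,495), (43,437), and the grip top is centred near (311,148).

```bash
python3 - <<'E'
from h import *
f=lambda u,v,z:px("top",u/5+119.6,v/5+144.6,z)*1000
P=np.array([f(*p,12) if 0 else f(*p,.012) for p in((513,73),(726,52),(747,258),(532,283))]); print(P.round(0).tolist(),P.mean(0))
c=P.mean(0)[:2]; ys=(P[0]+P[3]-P[1]-P[2])[:2]; xs=(P[0]+P[1]-P[2]-P[3])[:2]
a=np.degrees([np.arctan2(-ys[0],ys[1]),np.arctan2(xs[1],xs[0])]); print("yaw",a)
B=np.array([f(*p,.016) for p in((62,390),(213,455),(193,495),(43,437))]); print("blue",B.mean(0),B.round(0).tolist())
d=(B[0]+B[3]-B[1]-B[2]); print(np.degrees(np.arctan2(d[1],d[0])))
print("pink",[f(*p,.030)[:2].round(1).tolist() for p in((580,103),(657,101))])
G=f(311,148,.160); print("grip",G)
T=px("top",214.55,177.03,.065)*1000; print("noz mid",T)
y=np.radians(a.mean()); R=np.array([[np.cos(y),-np.sin(y)],[np.sin(y),np.cos(y)]])
print("grip pred",c+R@[0,190],"noz tip pred",c+R@[0,84]); print("noz tip",px("top",218.5,177.2,.06)*1000)
im=cv2.imread("pics/top0.png")[:,:,::-1].copy()
m=mask(im,(105,130,60),(128,255,255),(125,215,170,255)); print(rect("top",cv2.morphologyEx(m,cv2.MORPH_OPEN,np.ones((5,5),np.uint8)),.016))
E
```

```text
[[707.0, 102.0, 12.0], [723.0, -44.0, 12.0], [578.0, -58.0, 12.0], [561.0, 86.0, 12.0]] [642.16316203  21.63096804  12.        ]
yaw [6.55094679 5.88487141]
blue [451.39888284 349.98873829  16.        ] [[487.0, 396.0, 16.0], [445.0, 293.0, 16.0], [418.0, 305.0, 16.0], [456.0, 406.0, 16.0]]
68.61073254848067
pink [[680.9, 55.0], [682.6, 3.0]]
grip [617.21785137 209.56581396 160.        ]
noz mid [631.3589331  121.18685298  65.        ]
grip pred [621.58424399 210.51322801] noz tip pred [633.06511405 105.13680929]
noz tip [632.02714554 108.79127051  60.        ]
[4.528e+02 3.555e+02 2.620e+01 2.320e+01 3.000e-01]
```

```bash
cat > plan.py <<'E'
from h import *
def leg(a,b):  # poses x,y,z(mm),psi(deg) pointing down
    p=np.radians(a[3]); d=(np.array(b[:3])-a[:3])/10
    return np.round([d[0]*np.cos(p)+d[1]*np.sin(p),d[0]*np.sin(p)-d[1]*np.cos(p),-d[2],a[3]-b[3]],2).tolist()
def now():
    s=bot.get_state(); x=Ro.from_quat(s["ee_rot"]).as_matrix()[:,0]
    return [*(s["tool_pos"]*1000),np.degrees(np.arctan2(x[1],x[0]))],s
def go(*ws):
    a,s=now(); print("t",round(s["time"],2),np.round(a,1).tolist(),"w",round(s["grip_width"],4),"F",np.round(s["wrist_force"],1).tolist(),round(float(s["finger_force"]),1),"j6",round(s["joint_positions"][5],2))
    for w in ws: print(w,leg(a,w)); a=w
E
python3 - <<'E'
from plan import *
print("bottle",px("top",284,120,.12)*1000,px("top",283,133,.0)*1000,"torch",px("top",130,173,.1)*1000)
go([451,350,160,68.6],[451,350,6,68.6],[451,350,160,68.6],[606,18,160,96.4],[606,18,20,96.4],[606,18,250,96.4],[620.5,207,250,6.4],[620.5,207,108,6.4])
E
```

```text
bottle [ 807.35557414 -102.78247035  120.        ] [ 806.92810825 -108.52285746    0.        ] torch [635.00153231 385.95034411 100.        ]
t 0.1 [175.0, -521.2, 238.2, 18.6] w 0.0881 F [-0.1, -0.1, 0.5] 0.0 j6 -0.22
[451, 350, 160, 68.6] [53.89, -73.81, 7.82, -50.05]
[451, 350, 6, 68.6] [0.0, 0.0, 15.4, 0.0]
[451, 350, 160, 68.6] [0.0, 0.0, -15.4, 0.0]
[606, 18, 160, 96.4] [-25.26, 26.55, -0.0, -27.8]
[606, 18, 20, 96.4] [0.0, 0.0, 14.0, 0.0]
[606, 18, 250, 96.4] [0.0, 0.0, -23.0, 0.0]
[620.5, 207, 250, 6.4] [18.62, 3.55, -0.0, 90.0]
[620.5, 207, 108, 6.4] [0.0, 0.0, 14.2, 0.0]
```

Emit:
servo_tool(deltas=[[2.9,-4.0,0,0,0,0,100],[5.8,-8,0,0,0,0,100],[8.7,-12,0,0,0,0,100],[11.6,-16,0,0,0,0,100],[14.5,-20,0,0,0,0,100]], force=25)

```text
time: 0.6
tool_pos: [0.2489, -0.2836, 0.2385]
ee_rot: [0.987, 0.161, 0.0, -0.0]
wrist_force: [1.2, -0.3, -0.4]
grip_width: 0.0882
finger_force: 0.0
```

Emit:
servo_tool(deltas=[[2.9,-4.0,0,0,0,0,100],[5.8,-8,0,0,0,0,100],[8.7,-12,0,0,0,0,100],[11.6,-16,0,0,0,0,100],[14.5,-20,0,0,0,0,100]])

```text
time: 1.1
tool_pos: [0.3226, -0.048, 0.2388]
ee_rot: [0.987, 0.161, 0.0, 0.0]
wrist_force: [0.8, -0.3, 0.7]
grip_width: 0.0879
finger_force: 0.0
```

Emit:
servo_tool(deltas=[[2.9,-4.0,0,0,0,0,100],[5.8,-8,0,0,0,0,100],[8.7,-12,0,0,0,0,100],[11.6,-16,0,0,0,0,100],[14.5,-20,0,0,0,0,100]])

```text
time: 1.6
tool_pos: [0.3964, 0.1882, 0.2386]
ee_rot: [0.987, 0.162, -0.0, 0.0]
wrist_force: [1.0, -1.6, 0.8]
grip_width: 0.0883
finger_force: 0.0
```

Emit:
servo_tool(deltas=[[2.6,-3.5,1,0,0,-8.5,100],[5.2,-7,3,0,0,-17,100],[7.8,-10.5,5,0,0,-25.5,100],[10.4,-13.8,7,0,0,-34,100],[10.4,-13.8,7.8,0,0,-42.5,100]])

```text
time: 2.1
tool_pos: [0.4511, 0.353, 0.1576]
ee_rot: [0.859, 0.512, -0.001, -0.0]
wrist_force: [-0.7, -1.2, 0.6]
grip_width: 0.088
finger_force: 0.0
```

```bash
python3 -c "
from plan import *
go([451,350,90,68.6],[451,350,4,68.6])"
```

```text
t 2.1 [451.1, 353.0, 157.6, 61.6] w 0.088 F [-0.7, -1.2, 0.6] 0.0 j6 0.95
[451, 350, 90, 68.6] [-0.27, 0.13, 6.76, -7.01]
[451, 350, 4, 68.6] [0.0, 0.0, 8.6, 0.0]
```

Emit:
servo_tool(deltas=[[-0.3,0.1,4,0,0,-7,100],[-0.3,0.1,8,0,0,-7.5,100],[-0.3,0.1,12,0,0,-7.5,100],[-0.3,0.1,14.5,0,0,-7.5,100],[-0.3,0.1,15.3,0,0,-7.5,100]])

```text
time: 2.6
tool_pos: [0.4493, 0.346, 0.005]
ee_rot: [0.826, 0.563, -0.003, -0.0]
wrist_force: [0.5, 0.3, -0.1]
grip_width: 0.0881
finger_force: 0.0
```

Emit:
servo_tool(deltas=[[0,0,0,0,0,0,20],[0,0,0,0,0,0,20],[0,0,0,0,0,0,20],[0,0,0,0,0,0,20],[0,0,0,0,0,0,20]])

```text
time: 3.1
tool_pos: [0.4509, 0.3468, 0.0085]
ee_rot: [0.826, 0.563, 0.001, 0.0]
wrist_force: [-0.8, 0.4, -0.3]
grip_width: 0.0503
finger_force: 0.0
```

```bash
python3 -c "
from plan import *
go([451,350,160,68.6],[606,18,160,96.4],[606,18,20,96.4])"
```

```text
t 3.1 [450.9, 346.8, 8.5, 68.6] w 0.0503 F [-0.8, 0.4, -0.3] 0.0 j6 0.82
[451, 350, 160, 68.6] [0.31, -0.1, -15.15, -0.05]
[606, 18, 160, 96.4] [-25.26, 26.55, -0.0, -27.8]
[606, 18, 20, 96.4] [0.0, 0.0, 14.0, 0.0]
```

Emit:
servo_tool(deltas=[[0,0,0.4,0,0,0,20],[0,0,0.4,0,0,0,20],[0,0,0.4,0,0,0,20],[0,0,0.4,0,0,0,20],[0,0,0.4,0,0,0,20]])

```text
time: 3.6
tool_pos: [0.4506, 0.3466, 0.0037]
ee_rot: [0.826, 0.563, -0.0, -0.0]
wrist_force: [0.3, 0.7, -1.5]
grip_width: 0.0338
finger_force: 25.0
```

Emit:
servo_tool(deltas=[[0,0,0,0,0,0,20],[0,0,-2,0,0,0,20],[0,0,-6,0,0,0,20],[0,0,-10,0,0,0,20],[0,0,-14,0,0,0,20]])

```text
time: 4.1
tool_pos: [0.4503, 0.3465, 0.1453]
ee_rot: [0.826, 0.563, -0.0, -0.0]
wrist_force: [0.6, 0.0, -1.0]
grip_width: 0.0337
finger_force: 25.0
```

```bash
python3 -c "
from plan import *
go([606,18,160,96.4],[606,18,20,96.4])"
```

```text
t 4.1 [450.3, 346.5, 145.3, 68.6] w 0.0337 F [0.6, 0.0, -1.0] 25.0 j6 0.82
[606, 18, 160, 96.4] [-24.88, 26.5, -1.47, -27.85]
[606, 18, 20, 96.4] [0.0, 0.0, 14.0, 0.0]
```

Emit:
servo_tool(deltas=[[-3.1,3.3,-0.5,0,0,0,20],[-6.2,6.6,-1,0,0,0,20],[-9.3,9.9,-1.5,0,0,0,20],[-12.4,13.2,-1.5,0,0,0,20],[-15.5,16.5,-1.5,0,0,0,20]])

```text
time: 4.6
tool_pos: [0.548, 0.1403, 0.159]
ee_rot: [0.826, 0.563, 0.0, 0.0]
wrist_force: [1.0, 0.2, -0.7]
grip_width: 0.0338
finger_force: 25.0
```

Emit:
servo_tool(deltas=[[-3.1,3.3,0,0,0,-7,20],[-6.2,6.6,0,0,0,-14,20],[-9.4,10,0,0,0,-21,20],[-9.4,10,0,0,0,-27.8,20],[-9.4,10,2,0,0,-27.8,20]])

```text
time: 5.1
tool_pos: [0.6077, 0.0163, 0.1404]
ee_rot: [0.666, 0.746, 0.001, 0.002]
wrist_force: [-0.4, 0.1, -1.4]
grip_width: 0.0338
finger_force: 25.0
```

Emit:
servo_tool(deltas=[[0,0,3,0,0,0,20],[0,0,6,0,0,0,20],[0,0,9,0,0,0,20],[0,0,9.5,0,0,0,20],[0,0,9.5,0,0,0,20]])

```text
time: 5.6
tool_pos: [0.6061, 0.018, 0.0436]
ee_rot: [0.667, 0.745, -0.0, -0.001]
wrist_force: [0.1, 0.4, -0.8]
grip_width: 0.0335
finger_force: 25.0
```

```bash
python3 -c "
from plan import *
go([606,18,17,96.4])
im=bot.capture('top'); cv2.imwrite('pics/t1.png',cv2.resize(im[130:260,180:330],None,fx=5,fy=4.6)[:,:,::-1])"
```

```text
t 5.6 [606.1, 18.0, 43.6, 96.4] w 0.0335 F [0.1, 0.4, -0.8] 25.0 j6 -0.28
[606, 18, 17, 96.4] [0.0, -0.01, 2.66, -0.05]
```

View pics/t1.png

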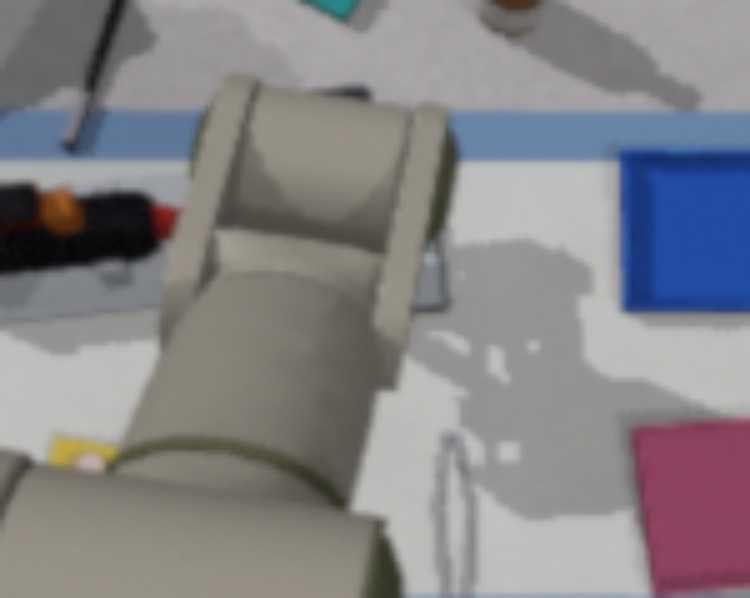

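The arm covers the pad in this view. The dead-reckoned pose is on target, so I'll lower the carrier and open only partway, because the pink carrier is close.

Emit:
servo_tool(deltas=[[0,0,1.2,0,0,0,20],[0,0,2.2,0,0,0,20],[0,0,2.6,0,0,0,20],[0,0,2.7,0,0,0,20],[0,0,2.7,0,0,0,20]])

```text
time: 6.15
tool_pos: [0.6063, 0.018, 0.0167]
ee_rot: [0.667, 0.745, 0.0, 0.0]
wrist_force: [0.2, -0.2, -1.0]
grip_width: 0.0339
finger_force: 25.0
```

Emit:
servo_tool(deltas=[[0,0,0,0,0,0,55],[0,0,0,0,0,0,55],[0,0,0,0,0,0,55],[0,0,0,0,0,0,55],[0,0,0,0,0,0,55]])

```text
time: 6.65
tool_pos: [0.6062, 0.018, 0.0168]
ee_rot: [0.667, 0.745, 0.0, 0.0]
wrist_force: [-0.3, 0.1, -0.7]
grip_width: 0.0484
finger_force: 0.0
```

Emit:
servo_tool(deltas=[[0,0,-2,0,0,0,55],[0,0,-6,0,0,0,55],[0,0,-11,0,0,0,55],[0,0,-16,0,0,0,100],[0,0,-21,0,0,0,100]])

```text
time: 7.15
tool_pos: [0.6058, 0.018, 0.2289]
ee_rot: [0.667, 0.745, 0.0, -0.0]
wrist_force: [1.3, 0.5, 0.5]
grip_width: 0.0628
finger_force: 0.0
```

Emit:
servo_tool(deltas=[[3.7,0.7,-2,0,0,8.5,100],[7.4,1.4,-2,0,0,17,100],[11.1,2.1,-2,0,0,25.5,100],[14.8,2.8,-2,0,0,34,100],[18.6,3.5,-2,0,0,42.5,100]])

```text
time: 7.65
tool_pos: [0.6202, 0.2082, 0.2468]
ee_rot: [0.893, 0.45, -0.0, 0.0]
wrist_force: [0.6, 0.2, 0.4]
grip_width: 0.088
finger_force: 0.0
```

```bash
python3 - <<'E'
from plan import *
go([620.5,207,180,6.4],[620.5,207,108,6.4])
a=[bot.capture("scene"),bot.capture("top")]
cv2.imwrite("pics/t2.png",np.hstack([cv2.resize(a[0][120:260,220:345],None,fx=3.2,fy=3.2),cv2.resize(a[1][130:270,150:270],None,fx=3.2,fy=3.2)])[:,:,::-1])
for n,i in(("s",a[0]),("t",a[1])): cv2.imwrite(f"pics/raw2{n}.png",i[:,:,::-1])
E
```

```text
t 7.65 [620.2, 208.2, 246.8, 53.5] w 0.088 F [0.6, 0.2, 0.4] 0.0 j6 0.78
[620.5, 207, 180, 6.4] [-0.08, 0.09, 6.68, 47.09]
[620.5, 207, 108, 6.4] [0.0, 0.0, 7.2, 0.0]
```

View pics/t2.png

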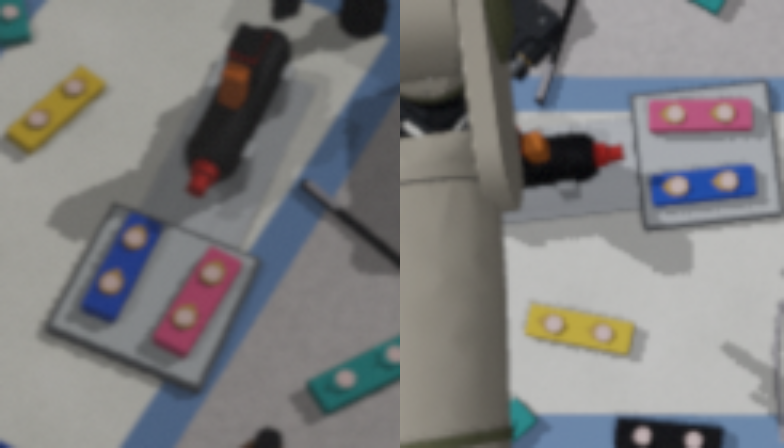

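Both carriers now lie on the pad with pendants up: blue at crop (705,185), pink at (700,115) in the top half. I'll check the predicted trigger and grip pixels against the initial images.

```bash
python3 - <<'E'
from plan import *
y=np.radians(6.4);c=np.array([642.2,21.6])
def W(x,yy,z): return np.array([*(c+[np.cos(y)*x-np.sin(y)*yy,np.sin(y)*x+np.cos(y)*yy]),z])/1000
for n in("scene","top"):
    im=cv2.cvtColor(cv2.imread(f"pics/{n}0.png"),cv2.COLOR_BGR2RGB)
    roi=(275,120,315,165) if n=="scene" else (165,160,205,195)
    m=mask(im,(3,120,60),(22,255,255),roi); v,u=np.nonzero(m); print(n,"orange u",u.min(),u.max(),"v",v.min(),v.max(),u.mean().round(1),v.mean().round(1),len(u))
    print(" face corners",[proj(n,W(a,154,b)).round(1).tolist() for a in(-11,11) for b in(100,144)],"back top",[proj(n,W(a,174,144)).round(1).tolist() for a in(-11,11)])
    print(" grip top",[proj(n,W(a,b,160)).round(1).tolist() for a in(-14,14) for b in(174,206)],"noz",proj(n,W(0,84,60)))
    roi=(205,165,230,190) if n=="top" else (270,160,300,190)
    m=mask(im,(0,140,90),(4,255,255),roi); v,u=np.nonzero(m); print(" noz u",u.min(),u.max(),"v",v.min(),v.max())
E
```

```text
scene orange u 288 297 v 139 153 292.9 146.1 106
 face corners [[287.5, 152.4], [288.7, 142.8], [294.6, 155.0], [295.9, 145.5]] back top [[291.4, 137.8], [298.6, 140.4]]
 grip top [[290.8, 133.8], [295.1, 125.9], [300.1, 137.1], [304.3, 129.2]] noz [280.7072118  179.66396412]
 noz u 281 286 v 171 179
top orange u 188 196 v 171 180 191.8 175.7 67
 face corners [[196.7, 179.7], [194.6, 176.5], [196.2, 173.0], [194.1, 169.5]] back top [[188.0, 177.2], [187.5, 170.2]]
 grip top [[187.2, 176.9], [176.6, 178.0], [186.6, 167.9], [176.0, 169.0]] noz [219.64115346 176.96413317]
 noz u 211 218 v 175 179
```

Emit:
servo_tool(deltas=[[0,0,0,0,0,8.5,100],[0,0,0,0,0,17,100],[0,0,0,0,0,25.5,100],[0,0,0,0,0,34,100],[0,0,0,0,0,42.5,100]])

```text
time: 8.25
tool_pos: [0.6204, 0.2058, 0.2467]
ee_rot: [0.995, 0.097, -0.0, 0.0]
wrist_force: [-0.2, -0.3, -0.2]
grip_width: 0.0883
finger_force: 0.0
```

Emit:
servo_tool(deltas=[[0,0,0,0,0,4.6,100],[0,0,1,0,0,4.6,100],[0,0,3,0,0,4.6,100],[0,0,3,0,0,4.6,100],[0,0,3,0,0,4.6,100]])

```text
time: 8.75
tool_pos: [0.6203, 0.2064, 0.2166]
ee_rot: [0.998, 0.06, -0.0, 0.0]
wrist_force: [-0.0, 0.1, 0.6]
grip_width: 0.088
finger_force: 0.0
```

```bash
python3 -c "
from plan import *
go([619.5,208,110,6.4])"
```

```text
t 8.75 [620.3, 206.4, 216.6, 6.8] w 0.088 F [-0.0, 0.1, 0.6] 0.0 j6 1.59
[619.5, 208, 110, 6.4] [-0.06, -0.17, 10.66, 0.45]
```

Emit:
servo_tool(deltas=[[-0.1,-0.2,2.5,0,0,0.4,100],[-0.1,-0.2,5,0,0,0.4,100],[-0.1,-0.2,7.5,0,0,0.4,100],[-0.1,-0.2,9.5,0,0,0.4,100],[-0.1,-0.2,10.5,0,0,0.4,100]])

```text
time: 9.25
tool_pos: [0.619, 0.2084, 0.1108]
ee_rot: [0.998, 0.056, -0.001, 0.0]
wrist_force: [-0.0, -1.0, 0.5]
grip_width: 0.0881
finger_force: 0.0
```

Emit:
servo_tool(deltas=[[0,0,0,0,0,0,80],[0,0,0,0,0,0,75],[0,0,0,0,0,0,72],[0,0,0,0,0,0,72],[0,0,0,0,0,0,72]])

```text
time: 9.75
tool_pos: [0.6197, 0.2083, 0.1127]
ee_rot: [0.998, 0.055, 0.001, 0.0]
wrist_force: [1.3, -3.0, 0.7]
grip_width: 0.0633
finger_force: 1.2
```

Emit:
servo_tool(deltas=[[0,0,0,0,0,0,30],[0,0,0,0,0,0,30],[0,0,0,0,0,0,30],[0,0,0,0,0,0,30],[0,0,0,0,0,0,30]], force=30)

```text
time: 10.25
tool_pos: [0.6196, 0.2077, 0.1122]
ee_rot: [0.998, 0.055, 0.0, 0.001]
wrist_force: [0.9, -6.2, 4.4]
grip_width: 0.0394
finger_force: 30.0
```

Emit:
servo_tool(deltas=[[0,0,0,0,0,0,30],[0,0,0,0,0,0,30],[0,0,0,0,0,0,30],[0,0,0,0,0,0,30],[0,0,0,0,0,0,30]])

```text
time: 10.75
tool_pos: [0.6196, 0.2077, 0.1122]
ee_rot: [0.998, 0.055, 0.0, 0.001]
wrist_force: [0.9, -6.0, 4.3]
grip_width: 0.0393
finger_force: 30.0
```

Emit:
servo_tool(deltas=[[0,0,0,0,0,0,30],[0,0,0,0,0,0,30],[0,0,0,0,0,0,30],[0,0,0,0,0,0,30]])

```text
time: 11.15
tool_pos: [0.6196, 0.2077, 0.1122]
ee_rot: [0.998, 0.055, 0.0, 0.001]
wrist_force: [0.7, -7.2, 4.2]
grip_width: 0.0392
finger_force: 30.0
```

Emit:
servo_tool(deltas=[[0,0,0,0,0,0,100],[0,0,0,0,0,0,100],[0,0,0,0,0,0,100],[0,0,0,0,0,0,100],[0,0,0,0,0,0,100]], force=25)

```text
time: 11.65
tool_pos: [0.6188, 0.2091, 0.1114]
ee_rot: [0.998, 0.056, -0.001, -0.0]
wrist_force: [-0.1, 0.9, -0.4]
grip_width: 0.0774
finger_force: 0.0
```

Emit:
servo_tool(deltas=[[0,0,0,0,0,0,100],[0,0,0,0,0,0,100],[0,0,0,0,0,0,100],[0,0,0,0,0,0,100],[0,0,0,0,0,0,100]])

```text
time: 12.15
tool_pos: [0.6192, 0.2086, 0.1117]
ee_rot: [0.998, 0.055, -0.0, -0.0]
wrist_force: [0.3, 0.4, 0.0]
grip_width: 0.0886
finger_force: 0.0
```

Emit:
servo_tool(deltas=[[0,0,-2,0,0,0,100],[0,0,-5,0,0,0,100],[0,0,-8,0,0,0,100],[0,0,-11,0,0,0,100],[0,0,-12,0,0,0,100]])

```text
time: 12.65
tool_pos: [0.6199, 0.2087, 0.235]
ee_rot: [0.998, 0.055, 0.003, -0.0]
wrist_force: [-0.3, 0.4, 0.6]
grip_width: 0.088
finger_force: 0.0
```

```bash
python3 - <<'E'
from plan import *
im=bot.capture("scene"); cv2.imwrite("pics/s3.png",im[:,:,::-1])
im=bot.capture("top"); cv2.imwrite("pics/t3.png",im[:,:,::-1])
roi=(224,155,270,204)
bl=rect("top",mask(im,(105,130,60),(128,255,255),(227,176,265,200)),.028)
print("blue",bl)
print("pink",rect("top",mask(im,(160,110,80),(179,255,255),(224,155,270,178)),.028))
go([606,18,232,96.4],[606,18,17,96.4],[606,18,180,96.4],[635,-257,180,96.4])
E
```

```text
blue [604.7  24.5 106.1  32.4  96.7]
pink [678.8  28.5 104.9  27.9  90.3]
t 12.75 [619.5, 208.6, 232.7, 6.4] w 0.0883 F [0.3, 0.5, -0.1] 0.0 j6 1.6
[606, 18, 232, 96.4] [-3.45, 18.8, 0.07, -90.05]
[606, 18, 17, 96.4] [0.0, 0.0, 21.5, 0.0]
[606, 18, 180, 96.4] [0.0, 0.0, -16.3, 0.0]
[635, -257, 180, 96.4] [-27.65, -0.18, -0.0, 0.0]
```

The carriers didn't move during the blast. Next is blue, approached with the jaw part-open.

Emit:
servo_tool(deltas=[[-0.7,3.7,0,0,0,-8.5,55],[-1.4,7.4,0,0,0,-17,55],[-2.1,11.1,0,0,0,-25.5,55],[-2.8,14.8,0,0,0,-34,55],[-3.4,18.4,0,0,0,-42.5,55]])

```text
time: 13.25
tool_pos: [0.6048, 0.0205, 0.2296]
ee_rot: [0.909, 0.416, -0.001, -0.001]
wrist_force: [-0.5, -0.4, 0.3]
grip_width: 0.0504
finger_force: 0.0
```

Emit:
servo_tool(deltas=[[0,0,0,0,0,-8.5,55],[0,0,0,0,0,-17,55],[0,0,0,0,0,-25.5,55],[0,0,0,0,0,-34,55],[0,0,0,0,0,-42.5,55]])

```text
time: 13.75
tool_pos: [0.6051, 0.022, 0.2294]
ee_rot: [0.697, 0.717, -0.001, -0.002]
wrist_force: [-0.1, 0.1, 0.3]
grip_width: 0.0485
finger_force: 0.0
```

Emit:
servo_tool(deltas=[[0,0,3,0,0,-5,55],[0,0,7,0,0,-5,55],[0,0,11,0,0,-5,55],[0,0,14,0,0,-5,55],[0,0,14,0,0,-5,55]])

```text
time: 14.25
tool_pos: [0.6028, 0.0223, 0.0862]
ee_rot: [0.667, 0.745, -0.003, -0.005]
wrist_force: [-0.4, 0.3, 0.7]
grip_width: 0.0484
finger_force: 0.0
```

```bash
python3 -c "
from plan import *
go([605.7,22,17,96.4])"
```

```text
t 14.25 [602.8, 22.3, 86.2, 96.3] w 0.0484 F [-0.4, 0.3, 0.7] 0.0 j6 -0.27
[605.7, 22, 17, 96.4] [-0.06, 0.29, 6.92, -0.06]
```

Emit:
servo_tool(deltas=[[0,0.1,2.5,0,0,0,55],[0,0.1,4.5,0,0,0,55],[0,0.1,5.5,0,0,0,55],[0,0.1,6.2,0,0,0,55],[0,0.1,6.9,0,0,0,55]])

```text
time: 14.75
tool_pos: [0.6072, 0.022, 0.0232]
ee_rot: [0.667, 0.745, 0.0, 0.001]
wrist_force: [0.2, -0.6, 0.1]
grip_width: 0.0485
finger_force: 0.0
```

Emit:
servo_tool(deltas=[[0,0,0,0,0,0,20],[0,0,0,0,0,0,20],[0,0,0,0,0,0,20],[0,0,0,0,0,0,20],[0,0,0,0,0,0,20]])

```text
time: 15.25
tool_pos: [0.607, 0.022, 0.0233]
ee_rot: [0.667, 0.745, 0.0, 0.0]
wrist_force: [-0.9, 0.8, 2.7]
grip_width: 0.0335
finger_force: 25.0
```

The grip is shallow, so I'll reopen, go lower and regrip.

Emit:
servo_tool(deltas=[[0,0,0,0,0,0,55],[0,0,0,0,0,0,55],[0,0,0,0,0,0,55],[0,0,0.4,0,0,0,55],[0,0,0.7,0,0,0,55]])

```text
time: 15.75
tool_pos: [0.6066, 0.0221, 0.0153]
ee_rot: [0.667, 0.745, -0.0, -0.0]
wrist_force: [-0.7, 0.1, -0.9]
grip_width: 0.0485
finger_force: 0.0
```

Emit:
servo_tool(deltas=[[0,0,0,0,0,0,20],[0,0,0,0,0,0,20],[0,0,0,0,0,0,20],[0,0,0,0,0,0,20],[0,0,0,0,0,0,20]])

```text
time: 16.25
tool_pos: [0.6067, 0.022, 0.0158]
ee_rot: [0.667, 0.745, -0.0, -0.0]
wrist_force: [-0.5, -0.4, -1.2]
grip_width: 0.0337
finger_force: 25.0
```

Emit:
servo_tool(deltas=[[0,0,-1,0,0,0,20],[0,0,-4,0,0,0,20],[0,0,-7,0,0,0,20],[0,0,-10,0,0,0,20],[0,0,-12,0,0,0,20]])

```text
time: 16.75
tool_pos: [0.6072, 0.022, 0.1388]
ee_rot: [0.667, 0.745, 0.001, 0.001]
wrist_force: [-0.2, 0.3, -0.8]
grip_width: 0.034
finger_force: 25.0
```

Emit:
servo_tool(deltas=[[-4.5,0,0,0,0,0,20],[-9,0,0,0,0,0,20],[-13.5,0,0,0,0,0,20],[-18,0,0,0,0,0,20],[-22.5,0,0,0,0,0,20]])

```text
time: 17.25
tool_pos: [0.6315, -0.2034, 0.1367]
ee_rot: [0.667, 0.745, 0.0, 0.0]
wrist_force: [-0.1, -0.6, -1.5]
grip_width: 0.0338
finger_force: 25.0
```

```bash
python3 -c "
from plan import *
go([635,-257,40,96.4],[635,-257,10,96.4],[635,-257,180,96.4],[680,27,180,91])"
```

```text
t 17.25 [631.5, -203.4, 136.7, 96.4] w 0.0338 F [-0.1, -0.6, -1.5] 25.0 j6 -0.6
[635, -257, 40, 96.4] [-5.37, -0.25, 9.67, -0.05]
[635, -257, 10, 96.4] [0.0, 0.0, 3.0, 0.0]
[635, -257, 180, 96.4] [0.0, 0.0, -17.0, 0.0]
[680, 27, 180, 91] [27.72, 7.64, -0.0, 5.4]
```

Emit:
servo_tool(deltas=[[-4,-0.2,0,0,0,6,20],[-5.4,-0.2,3,0,0,6,20],[-5.4,-0.2,6,0,0,6,20],[-5.4,-0.2,9,0,0,6,20],[-5.4,-0.2,10.5,0,0,6,20]])

```text
time: 17.75
tool_pos: [0.6347, -0.2551, 0.0287]
ee_rot: [0.705, 0.709, -0.0, -0.002]
wrist_force: [-0.2, 1.1, -1.0]
grip_width: 0.0336
finger_force: 25.0
```

Emit:
servo_tool(deltas=[[0,0,0.5,0,0,0,20],[0,0,1,0,0,0,20],[0,0,1.5,0,0,0,20],[0,0,1.5,0,0,0,20],[0,0,1.5,0,0,0,20]])

```text
time: 18.25
tool_pos: [0.6359, -0.2556, 0.0165]
ee_rot: [0.705, 0.709, 0.0, 0.001]
wrist_force: [0.3, 0.8, -0.5]
grip_width: 0.0337
finger_force: 25.0
```

Emit:
servo_tool(deltas=[[0,0,0.3,0,0,0,20],[0,0,0.6,0,0,0,20],[0,0,0.8,0,0,0,20],[0,0,0.8,0,0,0,20],[0,0,0.8,0,0,0,20]])

```text
time: 18.75
tool_pos: [0.6356, -0.2555, 0.0077]
ee_rot: [0.705, 0.709, 0.0, -0.0]
wrist_force: [0.2, -0.1, -0.9]
grip_width: 0.0342
finger_force: 25.0
```

Emit:
servo_tool(deltas=[[0,0,0,0,0,0,65],[0,0,0,0,0,0,65],[0,0,0,0,0,0,65],[0,0,0,0,0,0,65],[0,0,0,0,0,0,65]])

```text
time: 19.25
tool_pos: [0.6356, -0.2555, 0.0078]
ee_rot: [0.705, 0.709, 0.0, 0.0]
wrist_force: [-0.1, -0.1, 0.5]
grip_width: 0.0572
finger_force: 0.0
```

Emit:
servo_tool(deltas=[[0,0,-2,0,0,0,65],[0,0,-6,0,0,0,65],[0,0,-10,0,0,0,65],[0,0,-13,0,0,0,65],[0,0,-15,0,0,0,65]])

```text
time: 19.75
tool_pos: [0.636, -0.2557, 0.1607]
ee_rot: [0.705, 0.709, 0.0, 0.002]
wrist_force: [-0.1, -0.3, -0.3]
grip_width: 0.0575
finger_force: 0.0
```

Emit:
servo_tool(deltas=[[4.6,0.9,0,0,0,0,65],[9.2,1.8,0,0,0,0,65],[13.8,2.7,0,0,0,0,65],[18.4,3.6,0,0,0,0,65],[23,4.5,0,0,0,0,65]])

```text
time: 20.25
tool_pos: [0.6793, -0.0233, 0.1579]
ee_rot: [0.705, 0.709, 0.0, 0.0]
wrist_force: [0.2, 0.2, 0.5]
grip_width: 0.0572
finger_force: 0.0
```

```bash
python3 -c "
from plan import *
go([680,27,80,91],[680,27,17,91],[680,27,180,91],[437,-265,180,91])"
```

```text
t 20.25 [679.3, -23.3, 157.9, 90.3] w 0.0572 F [0.2, 0.2, 0.5] 0.0 j6 -0.21
[680, 27, 80, 91] [5.03, 0.1, 7.79, -0.66]
[680, 27, 17, 91] [0.0, 0.0, 6.3, 0.0]
[680, 27, 180, 91] [0.0, 0.0, -16.3, 0.0]
[437, -265, 180, 91] [-28.77, -24.81, -0.0, 0.0]
```

Emit:
servo_tool(deltas=[[4.5,0.1,0,0,0,-0.7,65],[5,0.1,3,0,0,-0.7,65],[5,0.1,6,0,0,-0.7,65],[5,0.1,9,0,0,-0.7,65],[5,0.1,11,0,0,-0.7,65]])

```text
time: 20.75
tool_pos: [0.6791, 0.0252, 0.0455]
ee_rot: [0.7, 0.714, -0.001, -0.001]
wrist_force: [1.2, 0.6, 0.4]
grip_width: 0.0571
finger_force: 0.0
```

Emit:
servo_tool(deltas=[[0,0,1,0,0,0,65],[0,0,2,0,0,0,65],[0,0,2,0,0,0,65],[0,0,2,0,0,0,65]])

```text
time: 21.15
tool_pos: [0.6804, 0.0247, 0.0286]
ee_rot: [0.701, 0.714, 0.0, 0.001]
wrist_force: [-0.3, -0.1, -0.4]
grip_width: 0.0568
finger_force: 0.0
```

Emit:
servo_tool(deltas=[[0,0,0.6,0,0,0,65],[0,0,1.2,0,0,0,65],[0,0,1.2,0,0,0,65],[0,0,1.2,0,0,0,65]])

```text
time: 21.55
tool_pos: [0.6798, 0.0248, 0.0156]
ee_rot: [0.701, 0.714, -0.0, -0.0]
wrist_force: [-0.0, 0.4, -0.1]
grip_width: 0.0573
finger_force: 0.0
```

Emit:
servo_tool(deltas=[[0,0,0,0,0,0,20],[0,0,0,0,0,0,20],[0,0,0,0,0,0,20],[0,0,0,0,0,0,20],[0,0,0,0,0,0,20]])

```text
time: 22.05
tool_pos: [0.68, 0.0248, 0.0159]
ee_rot: [0.701, 0.714, 0.0, 0.0]
wrist_force: [1.0, -0.1, 0.5]
grip_width: 0.0339
finger_force: 25.0
```

Emit:
servo_tool(deltas=[[0,0,-1,0,0,0,20],[0,0,-4,0,0,0,20],[0,0,-8,0,0,0,20],[0,0,-12,0,0,0,20],[0,0,-15,0,0,0,20]])

```text
time: 22.55
tool_pos: [0.6801, 0.0248, 0.1694]
ee_rot: [0.701, 0.714, 0.001, 0.001]
wrist_force: [0.6, 0.5, -1.1]
grip_width: 0.0339
finger_force: 25.0
```

Emit:
servo_tool(deltas=[[-3.4,-2.9,0,0,0,0,20],[-6.8,-5.8,0,0,0,0,20],[-10.2,-8.7,0,0,0,0,20],[-13.6,-11.6,0,0,0,0,20],[-17,-14.5,0,0,0,0,20]])

```text
time: 23.05
tool_pos: [0.5367, -0.1489, 0.1665]
ee_rot: [0.7, 0.714, 0.0, 0.0]
wrist_force: [0.0, -0.4, -0.9]
grip_width: 0.0339
finger_force: 25.0
```

```bash
python3 -c "
from plan import *
go([437,-265,100,94.5],[437,-265,9,94.5])"
```

```text
t 23.05 [536.7, -148.9, 166.5, 91.1] w 0.0339 F [0.0, -0.4, -0.9] 25.0 j6 -0.5
[437, -265, 100, 94.5] [-11.43, -10.19, 6.65, -3.43]
[437, -265, 9, 94.5] [0.0, 0.0, 9.1, 0.0]
```

Emit:
servo_tool(deltas=[[-3.3,-3,0,0,0,-3.4,20],[-6.6,-6,0,0,0,-3.4,20],[-9.9,-9,1,0,0,-3.4,20],[-11.5,-10.2,4,0,0,-3.4,20],[-11.5,-10.2,8,0,0,-3.4,20]])

```text
time: 23.55
tool_pos: [0.4376, -0.2676, 0.087]
ee_rot: [0.68, 0.733, -0.0, 0.003]
wrist_force: [0.3, 1.0, -0.9]
grip_width: 0.0339
finger_force: 25.0
```

Emit:
servo_tool(deltas=[[0,0,2.5,0,0,0,20],[0,0,5,0,0,0,20],[0,0,6,0,0,0,20],[0,0,6,0,0,0,20],[0,0,6,0,0,0,20]])

```text
time: 24.05
tool_pos: [0.4387, -0.265, 0.0268]
ee_rot: [0.679, 0.734, -0.0, 0.001]
wrist_force: [0.5, -0.4, -0.3]
grip_width: 0.0336
finger_force: 25.0
```

Emit:
servo_tool(deltas=[[0,0,0.8,0,0,0,20],[0,0,1.4,0,0,0,20],[0,0,1.8,0,0,0,20],[0,0,1.8,0,0,0,20],[0,0,1.8,0,0,0,20]])

```text
time: 24.55
tool_pos: [0.4382, -0.2647, 0.0077]
ee_rot: [0.679, 0.734, 0.0, -0.0]
wrist_force: [-0.2, -0.0, -1.1]
grip_width: 0.0338
finger_force: 25.0
```

Emit:
servo_tool(deltas=[[0,0,0,0,0,0,65],[0,0,0,0,0,0,65],[0,0,0,0,0,0,65],[0,0,0,0,0,0,65],[0,0,0,0,0,0,65]])

```text
time: 25.05
tool_pos: [0.4382, -0.2647, 0.0078]
ee_rot: [0.679, 0.734, 0.0, 0.0]
wrist_force: [-0.1, -0.4, -0.6]
grip_width: 0.0571
finger_force: 0.0
```

Emit:
servo_tool(deltas=[[0,0,-2,0,0,0,65],[0,0,-6,0,0,0,65],[0,0,-10,0,0,0,65],[0,0,-15,0,0,0,65],[0,0,-20,0,0,0,65]])

```text
time: 25.55
tool_pos: [0.4378, -0.2643, 0.2097]
ee_rot: [0.679, 0.734, 0.0, -0.0]
wrist_force: [-0.5, -1.2, -1.2]
grip_width: 0.0571
finger_force: 0.0
```

Emit:
servo_tool(deltas=[[4.5,0,0,0,0,0,65],[9,0,0,0,0,0,65],[13.5,0,0,0,0,0,65],[18,0,0,0,0,0,65],[22,0,0,0,0,0,65]])

```text
time: 26.05
tool_pos: [0.4204, -0.0434, 0.2079]
ee_rot: [0.679, 0.734, 0.0, 0.0]
wrist_force: [0.4, 0.7, -0.5]
grip_width: 0.0574
finger_force: 0.0
```

```bash
python3 -c "
from plan import *
go()
a,b=bot.capture('scene'),bot.capture('top')
cv2.imwrite('pics/end.png',np.vstack([cv2.resize(a[120:340,60:310],None,fx=1.6,fy=1.6)[:300],cv2.resize(b[120:280,150:400],None,fx=1.6,fy=1.6)])[:,:,::-1])"
```

```text
t 26.05 [420.4, -43.4, 207.9, 94.5] w 0.0574 F [0.4, 0.7, -0.5] 0.0 j6 -0.46
```

View pics/end.png

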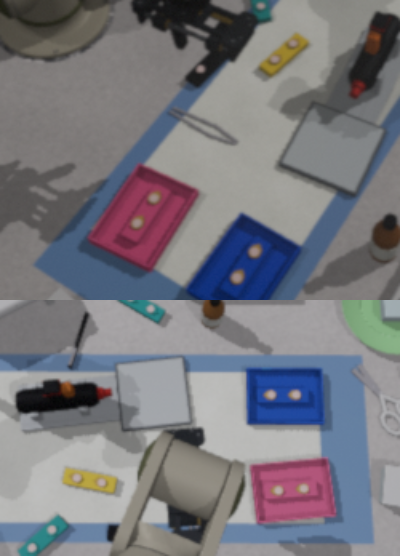

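The picture shows pink at (292,489) in the pink tray and blue at (283,395) in the blue tray. Both lie flat with pendants up, the arm is clear and the trigger is out.

```bash
python3 -c "
from rig import bot
print(bot.finish_job())"
```

```text
the job is handed in; nothing more can be done
None
```

The job is done and handed in at about 26 s: both carriers were blown off with a full squeeze of about one second, the trigger was released, and each carrier now lies flat, pendants up, in the tray of its own colour; no verdict came back.

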